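Hold a welded tube level over the inspection mirror

TASK

Draw the flanged tube lengthwise out of its sloping sleeve in the rack, turn it level and hold it up over the round mirror, with the weld at its flange above the middle of the mirror and 10 to 25 cm higher than the mirror's face, so that the underside of the weld can be inspected. Finish while holding it there, level and still in the gripper. Leave the two plain tubes in the rack and the jar and the brush where they are, and let nothing touch the mirror.

Things in the scene. Friction and masses are not known exactly. Their poses are not given: they have to be found in the camera images.
- flanged: The flanged tube, loose, bare steel, about 0.36 kg: 30 mm in diameter, 240 mm long overall, with a round flange 50 mm in diameter and 6 mm thick welded on its upper end. Origin: centre of its plain lower end (foot); z runs along the tube from foot to flange. It starts foot down in any one of the rack's three sleeves, rising at 40 degrees from level away from the robot.
- flanged_mid (a point): The flanged tube's balance point, on its axis, 145 mm from the foot: grip here, across the 30 mm tube. Axes as flanged.
- flanged_weld (a point): Centre of the weld of the flanged tube, on its axis, 232 mm from the foot, just under the flange. Axes as flanged.
- rack: Fixed grey rack, plate 200 x 270 x 8 mm, with three parallel square sleeves 95 mm apart, sloping up at 40 degrees from level towards its +x. Sleeves: 34 mm wide, 36 mm high inside, 60 mm deep, walls 4 mm; tubes stand foot first on their floors, at rack x = -110, y = -95, 0, 95, z = 45 mm. Origin on the bench, z up.
- rack_tongue (a point): Upper end of the middle sleeve's tongue. Under each tube a tongue 16 mm wide and 4 mm thick continues the sleeve's lower wall to 162 mm from the sleeve's floor; the tube rests on it, and fingers can pass on both sides of it.
- mirror_face (a point): Middle of the face of the round inspection mirror, a fixed disc 136 mm in diameter with a black rim, lying on the bench, its face (120 mm) up and 15 mm above the bench.
- mirror: The same mirror; origin on the bench under its centre.
- plain_a_mid (a point): Middle of a plain steel tube without a flange, 30 mm in diameter, 230 mm long, standing in another sleeve of the rack; leave it there. Its z axis runs up along the tube.
- plain_b_mid (a point): Middle of a plain steel tube without a flange, 30 mm in diameter, 200 mm long, standing in the remaining sleeve; leave it there. Its z axis runs up along the tube.
- jar: Loose white jar with a steel cap, 60 mm in diameter, 70 mm high, standing on the bench beyond the work; leave it. Origin: centre of its underside.
- brush: Loose flat brush with a wooden handle, lying on the bench beyond the work, its length along its x axis; leave it. Origin on its underside.
Mind the look-alikes: they are no part of the job. What is shaped like the flanged but red is not meant. What is shaped like the mirror but turquoise is not meant.

How it is judged (in metres and radians):
On the way:
1. the flanged tube is drawn out of its sleeve: in the gripper, its foot more than 70 mm from where it stood and no longer touching the rack (distance of flanged from where it was at the start of the episode above 0.07 m and contact force between flanged and the fingers above 1 N and contact force between flanged and rack below 0.1 N), for 0.1 s.
At the end, for the whole second after the job is handed in: The flanged tube is held in the gripper, level within about 9.5 degrees, at rest, touching neither rack nor mirror; its weld is within 40 mm of the mirror's middle seen from above and 100 to 250 mm higher than the mirror's face. The plain tubes, jar and brush are within 30 mm of where they started (angle between flanged's own z axis and vertical between 1.4 and 1.74 rad and horizontal distance between flanged_weld and mirror_face below 0.04 m and height (world z) of flanged_weld between 0.115 and 0.265 m and contact force between flanged and the fingers above 1 N and linear speed of flanged below 0.03 m/s and angular speed of flanged below 0.2 rad/s and contact force between flanged and rack below 0.1 N and contact force between flanged and mirror below 0.1 N and distance of each of plain_a_mid, plain_b_mid, jar, brush from where it was at the start of the episode below 0.03 m); the arm keeps its last pose, push and grip.
It fails at once if the mirror is touched (contact force between mirror and anything else above 1 N).
It fails at once if a plain tube, the jar or the brush is moved by more than 30 mm (distance of any of plain_a_mid, plain_b_mid, jar, brush from where it was at the start of the episode above 0.03 m).
It also fails if it takes over 43 s, if anything falls off the work surface, if the arm or the gripper's body presses on something with over 40 N, if the wrist force passes 120 N, or if a joint passes its speed limit or range.

ROBOT

A 6-joint arm with a two-finger parallel gripper is mounted at the origin on the work surface. World frame = base frame: x ahead of the robot, y to its left, z up, the work surface at z = 0. Lengths are in mm, angles in rad, forces in N, time in s.
With the tool pointing down it reaches from about 375 to 975 mm from the base axis. Payload 3.8 kg.
Tool frame: the origin (TCP) lies on the centre line of the jaws, within the pads' length; the fingertips stand ahead of it and the grasp point (between the pads) lies 3 mm ahead of it (ctrl.tips_ahead is the z of the fingertips in the tool frame, in mm); z points along the fingers, y is the line along which they close (so a half turn about z gives the same grasp; the last joint's range is limited). The gripper opens to 85 mm and grips with 20 to 120 N. Pads are 22 mm wide; open, the fingers measure 114 mm over their backs; the gripper's body (76 mm by 85 mm) begins 54 mm behind the grasp point. The pads swing forward as they close: fully open they stand 13 mm farther back than shut.
Start: joints at [1.1, 0.264, 1.604, -0, 1.274, -0.037], TCP at [283.714, 612.474, 253.28] pointing down, gripper open.
Joint ranges: [-2.63, 2.63], [-0.94, 2.18], [0.31, 2.57], [-1.31, 4.45], [0, 2.66], [-2.55, 2.55]. Speed limits (rad/s): [2.57, 2.57, 3.14, 3.14, 3.14, 3.14].

INTERFACE

Orientations are given as a unit quaternion [x, y, z, w].
In Python, from rig import ctrl, imaging, nets gives the robot as it stands.
- The arm moves only by the tool jog_arm, never from a script. Its argument "increments" is a list of rows, each a list of 6 numbers: the shift along the tool's x, y, z in mm, then the turn, a rotation vector about the tool's x, y, z in rad. A call has 1 to 12 rows; each row is the pose to reach, as a shift and turn from the pose commanded when the call began, along the tool's axes at that moment; what a row does not reach only later rows make up. A row lasts 1/10 s, in which the tool goes at most 50 mm and 8.59 degrees, less where a joint would pass 70% of its speed; a pose out of reach is approached as far as the arm can. A call with a gripper value outside its range is refused whole. "jaw" is the opening, from 0 (shut) to 1 (fully open), set as the call begins (left out, the last holds). The fingers move at their own pace and stop on an object; "newtons" is the grip in N (left out, the last holds). Time passes only in rows, so rows that repeat a pose let the fingers close. It gives the time, the measured TCP pose, the force, the opening and the grip force at its end, in the units of the state.
- ctrl.state(): the state, without advancing time (a new reading comes with each control period).
- imaging.read_camera(name): name is "side" or "top"; returns the picture (420x560x3 uint8, red, green, blue); there is no depth.
- imaging.calibration(name): a dict with "fx", "fy", "cx", "cy" (pixels), "distortion" ([k1, k2, p1, p2, k3] as OpenCV has them; the pictures are not rectified), "xyz" and "rotation" of the camera in the world. Camera axes: x right, y down, z forward; pixel columns grow to the right and rows downward; lengths in mm; the calibration is good to about 2 mm. A picture is of the moment at which its call begins. calibration takes no time and is no camera call.
- ctrl.job_done(): hands the job in; it is judged then, once.
Trained networks look in the newest picture that a camera, given by its name, has taken for a name from the list of things; names that differ only in an ending like _2 or _b are one class to them, and where a whole thing is asked for, a point or a joint stands for the part that bears it (a point fixed in the world has none). Each returns a list of dicts, best first, with "score" (0 to 1); they miss things now and then, are a little off and sometimes report something else, mostly with a low value. They report only what shows in the picture. A call takes as long as a camera call. They do not tell look-alikes from the thing itself.
- nets.look_for(camera, label): "position" ([column, row] in pixels, amid what is visible of it).
The state is a dict: "time": time; "qpos": joint angles; "qvel": joint speeds; "tau": joint torques, N m; "position": TCP position; "orientation": TCP orientation; "wrist_force": force on the tool from outside, world axes, zero at the start; "torque": the same for the moment, N m; "grip_width": finger opening in mm; "grasp_force": force on a finger pad.
Only numpy, scipy, OpenCV 4.12 (cv2) and the standard library are available. Lean on these libraries where they do the work, as an engineer would, in place of code of your own. Each camera call takes 0.05 s, during which the arm holds its last target. There are 200 camera calls.

## Working session

There is one attempt and no reset: what is moved stays moved. The work goes in short steps, Python scripts to look and compute and a tool call to move; the robot and the scene stay as the last step left them, time stands still between calls to the robot, and variables do not carry over. Pictures are saved under pics/ and viewed, at most 10 in all, crops included, and the job is handed in when it is done.

Besides the shell and the picture viewer there is one more tool, called after ">>>" as name(argument=value, ...), one argument or row to a line, values as JSON. jog_arm: Moves the arm, as the interface text tells. Its arguments: {"type":"object","properties":{"increments":{"type":"array"},"jaw":{"type":"number"},"newtons":{"type":"number"}},"required":["increments"]}

```bash
mkdir -p pics; ls
cat > h.py <<'E'
import numpy as np, cv2
from rig import ctrl, imaging, nets
from scipy.spatial.transform import Rotation as R
def cal(n):
    c=imaging.calibration(n); K=np.array([[c['fx'],0,c['cx']],[0,c['fy'],c['cy']],[0,0,1.]])
    r=np.array(c['rotation'],float)
    M=R.from_quat(r).as_matrix() if r.size==4 else r.reshape(3,3)
    return K,np.array(c['distortion'],float),np.array(c['xyz'],float),M
def proj(n,P):
    K,d,t,M=cal(n); rv=cv2.Rodrigues(M.T)[0]
    return cv2.projectPoints(np.array(P,float).reshape(-1,1,3),rv,-M.T@t,K,d)[0].reshape(-1,2)
def ray(n,uv):
    K,d,t,M=cal(n); p=cv2.undistortPoints(np.array(uv,float).reshape(-1,1,2),K,d).reshape(-1,2)
    return t,np.c_[p,np.ones(len(p))]@M.T
def onz(n,uv,z):
    t,D=ray(n,uv); return t+D*((z-t[2])/D[:,2])[:,None]
E
python3 - <<'E'
from h import *
ims=[]
for n in ['side','top']:
    im=imaging.read_camera(n); cv2.imwrite(f'pics/{n}0.png',im[:,:,::-1]); 
    c=imaging.calibration(n); print(n,c)
    for l in ['flanged','flanged_weld','flanged_mid','mirror_face','plain_a_mid','rack','rack_tongue','jar','brush']:
        print(l,[(np.round(r['position']).tolist(),round(r['score'],2)) for r in nets.look_for(n,l)[:4]])
print(ctrl.state(),ctrl.tips_ahead)
E
```

```text
pics
side {'fx': 538.4538520356299, 'fy': 538.4538520356299, 'cx': 291.220555441556, 'cy': 212.6358123395859, 'distortion': array([-0.02728972,  0.        ,  0.        ,  0.        ,  0.        ]), 'xyz': array([ 248.95344285, -867.51685656, 1307.15858345]), 'rotation': array([ 0.92328437, -0.16384934,  0.05597748, -0.34287881])}
flanged [([269.0, 170.0], 0.64)]
flanged_weld [([197.0, 160.0], 0.93), ([270.0, 164.0], 0.62), ([323.0, 320.0], 0.42)]
flanged_mid [([271.0, 164.0], 0.81)]
mirror_face [([363.0, 379.0], 0.73), ([323.0, 320.0], 0.7)]
plain_a_mid [([272.0, 188.0], 0.6)]
rack [([249.0, 223.0], 0.66)]
rack_tongue [([247.0, 231.0], 0.83), ([325.0, 206.0], 0.18)]
jar [([366.0, 259.0], 0.59)]
brush [([325.0, 205.0], 0.72)]
top {'fx': 473.9408972326345, 'fy': 473.9408972326345, 'cx': 280.54109814419303, 'cy': 209.62168363703228, 'distortion': array([-0.03695672,  0.        ,  0.        ,  0.        ,  0.        ]), 'xyz': array([ 459.33374887,   99.49958731, 1403.67298951]), 'rotation': array([ 0.71227406, -0.70045292,  0.03724704, -0.02537754])}
flanged [([132.0, 275.0], 0.82), ([2
[... 364 characters left out ...]
)]
{'time': 1.0, 'qpos': array([ 1.10008000e+00,  2.63875551e-01,  1.60399253e+00,  1.73350575e-05,
        1.27370568e+00, -3.69126163e-02]), 'qvel': array([-0.00028473,  0.0017736 ,  0.00068808, -0.00183988,  0.00193113,
       -0.0009705 ]), 'tau': array([-3.06838263e-05, -5.15080225e+01, -3.67740154e+01,  5.69513350e-05,
        7.98885030e-04, -1.61571995e-05]), 'position': array([283.7226557 , 612.47234006, 253.30025279]), 'orientation': array([ 2.15207589e-01,  9.76568325e-01,  1.12248558e-05, -5.65033556e-06]), 'wrist_force': array([0.11448462, 0.17423467, 0.70987624]), 'torque': array([-0.00242225, -0.02591029,  0.01579358]), 'grasp_force': 0.0, 'grip_width': 85.50140769894452} 22.0
```

Run:
```python
import cv2
a=cv2.imread('pics/side0.png'); b=cv2.imread('pics/top0.png')
cv2.imwrite('pics/top_c.png',cv2.resize(b[120:320,80:480],None,fx=2,fy=2,interpolation=cv2.INTER_CUBIC))
cv2.imwrite('pics/side_c.png',cv2.resize(a[120:420,140:440],None,fx=2,fy=2,interpolation=cv2.INTER_CUBIC))
```

```text
(no output)
```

View pics/top_c.png

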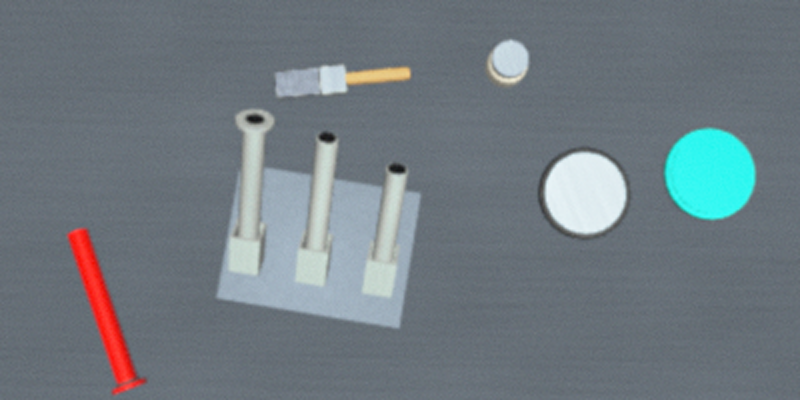

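View pics/side_c.png

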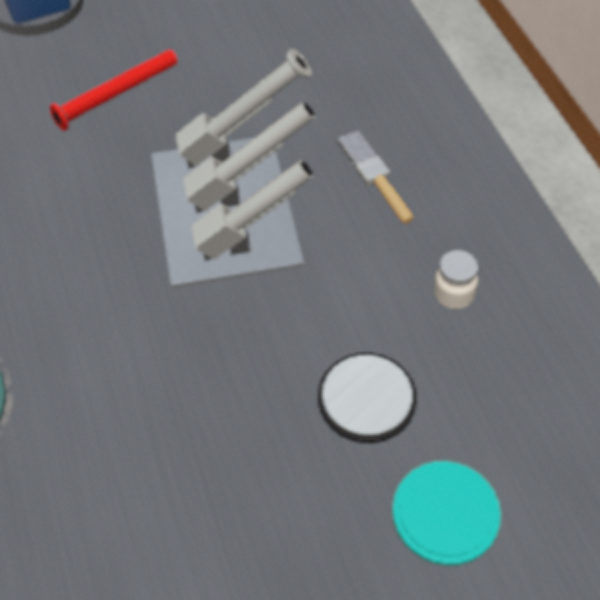

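The top view shows the flanged tube in the leftmost sleeve, its flange at full-image pixel (207,180). In the side view the flange is at (289,152). The candidates for it are the bare steel tube at (205,203) and the red one at (132,275). The steel one in the rack fits; the red one lying on the bench is the look-alike. For the mirror, the white disc with a black rim at (372,216) fits, and the turquoise disc at (432,207) does not. The enlarged crops above confirm both.

```bash
cat >> h.py <<'E'
c,s=np.cos(np.radians(40)),np.sin(np.radians(40))
def rackpts(x,y,yaw,P):
    P=np.array(P,float); Rz=R.from_euler('z',yaw).as_matrix(); return P@Rz.T+[x,y,0]
E
python3 - <<'E'
from h import *
from scipy.optimize import least_squares
tc=lambda p:np.array(p)/2+[80,120]; sc=lambda p:np.array(p)/2+[140,120]
tip=lambda y,L:[-110+L*c,y,45+L*s]
top={'f':(255,119),'m':(327,137),'r':(397,169)}; sd={'f':(299,64),'m':(308,110),'r':(307,170)}
tcor=[(240,166),(421,192),(400,327),(218,298)]; scor=[(277,140),(302,262),(171,284),(152,153)]
mid,rt=230,200
def res(q,full=False):
    x,y,yaw,ox=q
    P=rackpts(x,y,yaw,[tip(95,240),tip(0,mid),tip(-95,rt),[ox+100,135,8],[ox+100,-135,8],[ox-100,-135,8],[ox-100,135,8]])
    r=np.r_[proj('top',P)-tc([*top.values(),*tcor]),proj('side',P)-sc([*sd.values(),*scor])]
    return r if full else r.ravel()
S=least_squares(res,[430,230,0,0],loss='soft_l1'); print(S.x,S.cost); print(res(S.x,True).round(1))
q=S.x[:3]
print('yaw deg',np.degrees(q[2]))
for L in (0,145,232): print(L,rackpts(*q,[tip(95,L)]).round(1))
m=[onz('top',[tc((585,193))],15),onz('side',[sc((367,395))],15),onz('top',[[372,215]],15),onz('side',[[323,320]],15)]
print(np.round(m,1).tolist())
print(onz('top',[tc((510,60))],70),onz('top',[tc((340,80))],10))
E
```

```text
[ 5.55174707e+02  1.82965179e+02 -1.42914157e-01 -6.96534667e+01] 15.80541895448894
[[ 0.8 -0.4]
 [ 1.  -0.3]
 [ 1.  -0.9]
 [ 1.1 -1.8]
 [ 0.8 -0.3]
 [ 0.6 -0.3]
 [ 0.3 -0.6]
 [-0.7 -1.9]
 [-1.2 -1.1]
 [-1.7 -1.6]
 [-4.3 -3.4]
 [-0.3 -0.5]
 [-1.  -0. ]
 [-1.8 -0.5]]
yaw deg -8.188378010427037
0 [[459.8 292.7  45. ]]
145 [[569.8 276.8 138.2]]
232 [[635.7 267.4 194.1]]
[[[567.3, -194.7, 15.0]], [[570.7, -203.1, 15.0]], [[571.7, -193.2, 15.0]], [[566.5, -209.7, 15.0]]]
[[752.27381942 -75.32359433  70.        ]] [[730.10202693 170.40693239  10.        ]]
```

```bash
cat >> h.py <<'E'
Q=(555.2,183.0,-0.143); ROT=R.from_euler('z',Q[2]).as_matrix()
a=ROT@[c,0,s]; yt=ROT@[0,1,0]; zt=ROT@[s,0,-c]; RG=np.c_[-a,yt,zt]
P=rackpts(*Q,[[-110+145*c,95,45+145*s]])[0]
def inc(T,Rt):
    st=ctrl.state(); R0=R.from_quat(st['orientation'])
    print('pos',st['position'].round(1),'q',st['qpos'].round(2),'t',round(st['time'],2))
    print('inc',(R0.inv().apply(T-st['position'])).round(1),(R0.inv()*R.from_matrix(Rt)).as_rotvec().round(4))
E
python3 -c "
from h import *
inc(P-93*zt,RG)"
```

```text
pos [283.7 612.5 253.3] q [ 1.1   0.26  1.6   0.    1.27 -0.04] t 1.0
inc [-343.4 -201.4   43.8] [-0.1015 -0.6931 -0.2789]
```

>>> jog_arm(
  increments=[
    [-343,-201,44,-0.101,-0.693,-0.279],
    [-343,-201,44,-0.101,-0.693,-0.279],
    [-343,-201,44,-0.101,-0.693,-0.279],
    [-343,-201,44,-0.101,-0.693,-0.279],
    [-343,-201,44,-0.101,-0.693,-0.279],
    [-343,-201,44,-0.101,-0.693,-0.279],
    [-343,-201,44,-0.101,-0.693,-0.279],
    [-343,-201,44,-0.101,-0.693,-0.279],
    [-343,-201,44,-0.101,-0.693,-0.279],
    [-343,-201,44,-0.101,-0.693,-0.279],
    [-343,-201,44,-0.101,-0.693,-0.279],
    [-343,-201,44,-0.101,-0.693,-0.279],
  ],
  jaw=1,
  newtons=60,
)

```text
time: 2.2
position: [510.1, 287.7, 209.8]
orientation: [0.066, 0.937, -0.024, 0.341]
wrist_force: [0.5, -0.9, 0.3]
grip_width: 85.1
grasp_force: 0.0
```

Run:
```python
from h import *
inc(P-3*zt,RG)
a1=imaging.read_camera('top')[130:310,120:320]; b1=imaging.read_camera('side')[120:300,190:390]
cv2.imwrite('pics/pre.png',cv2.resize(np.hstack([a1,b1])[:,:,::-1],None,fx=2,fy=2,interpolation=cv2.INTER_CUBIC))
st=ctrl.state(); Rm=R.from_quat(st['orientation'])
for n,o in (('top',(120,130)),('side',(190-200,120))): print(n,((proj(n,[P,st['position'],st['position']+Rm.apply([0,0,22])])-o)*2).round())
```

```text
pos [510.1 287.7 209.8] q [ 0.75 -0.08  2.21 -0.86  0.72 -0.1 ] t 2.2
inc [-0.4 -2.4 90.8] [0.0018 0.0002 0.0015]
top [[173. 158.]
 [156. 200.]
 [160. 190.]]
side [[552.  96.]
 [509.  67.]
 [519.  74.]]
```

View pics/pre.png

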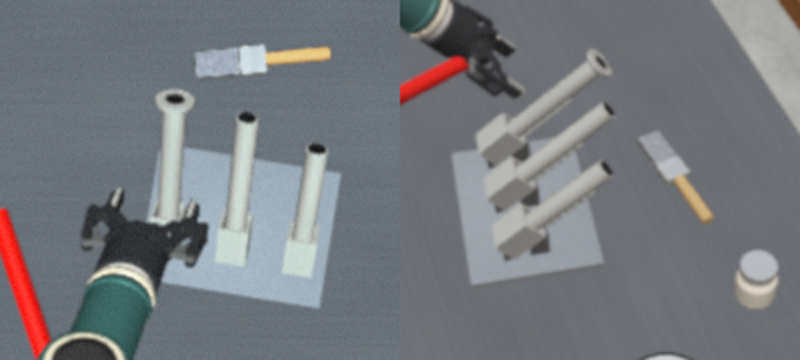

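The top view has the open jaws straddling the flanged tube's axis near (155,200). The projected grip point (173,158) lies mid-tube, and the side view agrees at (552,96). I'm advancing along the fingers.

>>> jog_arm(
  increments=[
    [0,-2,30,0,0,0],
    [0,-2,60,0,0,0],
    [0,-2,80,0,0,0],
    [0,-2,91,0,0,0],
    [0,-2,91,0,0,0],
    [0,-2,91,0,0,0],
  ],
)

```text
time: 2.9
position: [567.9, 276.2, 139.9]
orientation: [0.067, 0.937, -0.025, 0.341]
wrist_force: [-0.2, -0.7, -0.3]
grip_width: 85.4
grasp_force: 0.0
```

>>> jog_arm(
  increments=[
    [0,0,0,0,0,0],
    [0,0,0,0,0,0],
    [0,0,0,0,0,0],
    [0,0,0,0,0,0],
    [0,0,0,0,0,0],
    [0,0,0,0,0,0],
    [0,0,0,0,0,0],
    [0,0,0,0,0,0],
    [0,0,0,0,0,0],
    [0,0,0,0,0,0],
    [0,0,0,0,0,0],
    [0,0,0,0,0,0],
  ],
  jaw=0,
  newtons=60,
)

```text
time: 4.1
position: [568.2, 276.6, 140.8]
orientation: [0.067, 0.937, -0.024, 0.342]
wrist_force: [-5.9, 2.8, 6.1]
grip_width: 28.8
grasp_force: 58.3
```

Gripped at about 29 mm opening and 58 N. Next I draw the tube along its axis.

>>> jog_arm(
  increments=[
    [-5,0,0,0,0,0],
    [-10,0,0,0,0,0],
    [-16,0,0,0,0,0],
    [-22,0,0,0,0,0],
    [-28,0,0,0,0,0],
    [-30,0,0,0,0,0],
    [-30,0,0,0,0,0],
  ],
)

```text
time: 4.8
position: [588.2, 272.9, 157.2]
orientation: [0.067, 0.938, -0.024, 0.339]
wrist_force: [-14.0, 4.4, 3.7]
grip_width: 28.5
grasp_force: 58.6
```

The tube presses lightly on the tongue, so I ease off about 2 mm along −z and continue.

>>> jog_arm(
  increments=[
    [-5,0,-2,0,0,0],
    [-15,0,-2,0,0,0],
    [-25,0,-2,0,0,0],
    [-35,0,-3,0,0,0],
    [-45,0,-3,0,0,0],
    [-55,0,-3,0,0,0],
    [-65,0,-3,0,0,0],
    [-75,0,-3,0,0,0],
    [-85,0,-3,0,0,0],
    [-85,0,-3,0,0,0],
  ],
)

```text
time: 5.8
position: [655.1, 263.5, 217.9]
orientation: [0.068, 0.937, -0.024, 0.342]
wrist_force: [0.2, -0.1, -3.0]
grip_width: 27.9
grasp_force: 59.1
```

```bash
cat >> h.py <<'E'
MIR=np.array([569,-199.]); az=np.arctan2(MIR[1],MIR[0])
def lev(yaw): 
    d=np.array([np.cos(yaw),np.sin(yaw),0]); return d,np.c_[-d,[-d[1],d[0],0],[0,0,-1]]
E
python3 - <<'E'
from h import *
inc(np.array([610,260,310.]),lev(Q[2])[1])
st=ctrl.state(); im=imaging.read_camera('side'); cv2.imwrite('pics/out.png',im[100:340,140:460,::-1])
E
```

```text
pos [655.1 263.5 217.9] q [ 0.53  0.1   2.02 -0.8   0.6  -0.32] t 5.8
inc [-25.6  -9.8 -98.9] [ 0.001   0.7004 -0.001 ]
```

View pics/out.png

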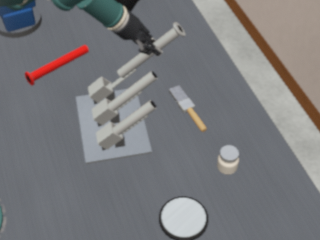

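The tube is clear of its sleeve, with its foot near (120,75) in the crop, and both plain tubes are still in place. Now I lift and level it.

>>> jog_arm(
  increments=[
    [-10,-4,-40,0,0.0,0],
    [-20,-8,-75,0,0.1,0],
    [-26,-10,-99,0,0.2,0],
    [-26,-10,-99,0,0.3,0],
    [-26,-10,-99,0,0.4,0],
    [-26,-10,-99,0,0.5,0],
    [-26,-10,-99,0,0.6,0],
    [-26,-10,-99,0,0.7,0],
    [-26,-10,-99,0,0.7,0],
    [-26,-10,-99,0,0.7,0],
  ],
)

```text
time: 6.85
position: [609.0, 259.3, 307.3]
orientation: [0.072, 0.997, -0.001, -0.001]
wrist_force: [0.7, -0.7, -3.8]
grip_width: 28.2
grasp_force: 60.3
```

Run:
```python
from h import *
d,Rt=lev(az); xy=MIR-87*d[:2]; print(xy,d)
inc(np.array([*xy,300]),Rt)
```

```text
[ 486.87757497 -170.27880039] [ 0.94393592 -0.33012873  0.        ]
pos [609.  259.3 307.3] q [ 0.37  0.21  1.57 -0.    1.36 -1.06] t 6.85
inc [  59.3 -442.6    8.1] [-0.0018 -0.0012  0.1927]
```

>>> jog_arm(
  increments=[
    [3,-20,0,0,0,0.01],
    [8,-55,1,0,0,0.025],
    [13,-95,2,0,0,0.04],
    [19,-140,3,0,0,0.06],
    [25,-185,4,0,0,0.08],
    [31,-230,5,0,0,0.1],
    [37,-275,6,0,0,0.12],
    [43,-320,7,0,0,0.14],
    [49,-365,8,0,0,0.16],
    [54,-405,8,0,0,0.18],
    [57,-430,8,0,0,0.19],
    [59,-442,8,0,0,0.193],
  ],
)

```text
time: 8.05
position: [485.3, -171.1, 300.9]
orientation: [0.168, 0.986, -0.001, -0.0]
wrist_force: [-0.2, 0.7, -3.9]
grip_width: 28.7
grasp_force: 60.4
```

>>> jog_arm(
  increments=[
    [0,0,20,0,0,0],
    [0,0,45,0,0,0],
    [0,0,70,0,0,0],
    [0,0,85,0,0,0],
    [0,0,95,0,0,0],
    [0,0,100,0,0,0],
    [0,0,100,0,0,0],
    [0,0,100,0,0,0],
  ],
)

```text
time: 8.85
position: [487.9, -169.6, 201.8]
orientation: [0.167, 0.986, -0.0, -0.0]
wrist_force: [-0.0, -0.2, -3.0]
grip_width: 28.4
grasp_force: 60.6
```

Run:
```python
from h import *
d,Rt=lev(az); inc(np.array([*(MIR-87*d[:2]),195]),Rt)
st=ctrl.state(); Rm=R.from_quat(st['orientation']); W=st['position']+Rm.apply([-87,0,3]); F=st['position']+Rm.apply([-95,0,3]); ft=st['position']+Rm.apply([145,0,3]); print('weld',W)
a1=imaging.read_camera('top')[140:300,270:470]; b1=imaging.read_camera('side')[210:370,220:420]
cv2.imwrite('pics/fin.png',cv2.resize(np.hstack([a1,b1])[:,:,::-1],None,fx=2,fy=2,interpolation=cv2.INTER_CUBIC))
for n,o in (('top',(270,140)),('side',(20,210))):
    print(n,((proj(n,[W,F,ft,[*MIR,15]])-o)*2).round().tolist(),[(np.round((r['position']-np.array(o))*2),r['score']) for r in nets.look_for(n,'flanged_weld')[:3]])
```

```text
pos [ 487.9 -169.6  201.8] q [-0.38  0.    2.   -0.    1.14 -1.62] t 8.85
inc [ 0.7 -1.   6.8] [-0.001   0.0001  0.0006]
weld [ 569.99472547 -198.26614377  198.77554397]
top [[238.0, 140.0], [240.0, 135.0], [178.0, 312.0], [208.0, 152.0]] [(array([197., 258.]), 0.82), (array([-274.,  273.]), 0.8)]
side [[611.0, 137.0], [617.0, 137.0], [422.0, 140.0], [605.0, 213.0]] [(array([441.,  41.]), 0.75), (array([510., 138.]), 0.62), (array([305., -67.]), 0.47)]
```

View pics/fin.png

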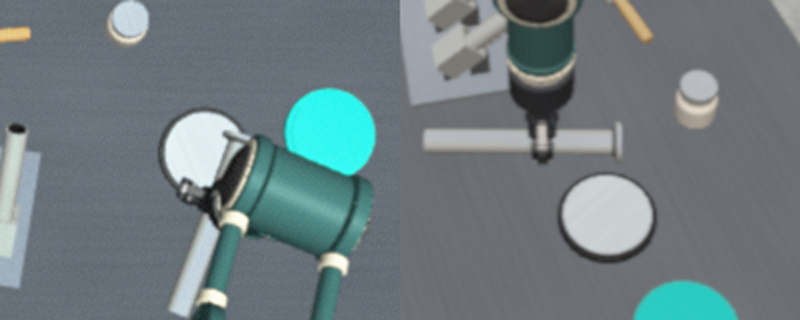

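The pictures show the tube level above the white mirror. Its flange is at (618,140) in the side half (predicted (617,137)) and at (236,136) in the top half. The mirror centre is at (607,215) and (203,153), close to the estimate. I'll let it settle briefly and hand in.

>>> jog_arm(
  increments=[
    [0,0,0,0,0,0],
    [0,0,0,0,0,0],
    [0,0,0,0,0,0],
    [0,0,0,0,0,0],
    [0,0,0,0,0,0],
  ],
)

```text
time: 9.55
position: [487.0, -169.4, 200.6]
orientation: [0.167, 0.986, -0.0, -0.001]
wrist_force: [-0.2, -0.0, -3.8]
grip_width: 28.5
grasp_force: 60.6
```

```bash
python3 -c "
from rig import ctrl
s=ctrl.state(); print(s['position'],s['grasp_force'],abs(s['qvel']).max()); print(ctrl.job_done())"
```

```text
[ 487.03515949 -169.41739998  200.63584467] 60.5755090713501 0.0025076905633517545
the job is handed in; nothing more can be done
None
```

I drew the flanged tube out of its sleeve and handed the job in at about 9.6 s: it is level and still in the gripper, its weld an estimated few mm from the mirror's middle and about 18 cm above its face (no verdict was returned).

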